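File a flat carton on edge in the drawer slot and shut the drawer

TASK

Take the flat carton off the sloping holder and stand it upright on its long thin edge in the narrow slot along the left wall of the open drawer, resting on the drawer floor. Then slide the drawer fully shut without slamming it. Leave the stapler, the small squat carton and the petri dish on the worktop where they are.

Things in the scene. Friction and masses are not known exactly. Their poses are not given: they have to be found in the camera images.
- carton: flat printed carton 65 x 141 x 30 mm (its x, y, z), 120 g. Origin at the centre of a big face; z runs through the 30 mm thickness to the other face. At first it leans at 50 degrees on the holder: origin face on two ribs, lower long edge on a lip, +x up the slope, upper long edge free. Grip it over that edge, across the 30 mm, midway along its length, tool tilted 40 degrees
- carton_mid (a point): centre of the flat carton, with the carton's axes
- holder: fixed sloping aluminium holder, base plate 120 x 150 x 6 mm. Origin at the centre of the plate's underside; the slope rises towards its +x at 50 degrees: two ribs 12 mm wide at y = -56 and +56 mm (open between them, so a finger can go behind the carton), lip 14 mm proud of the slope at the lower end
- drawer (a joint): opening in m of the only drawer of a fixed white benchtop drawer unit 240 wide x 210 deep x 115 mm high: 0 fully shut, 0.205 fully open; starts 0.18 to 0.205 open. When shut, the back of the 15 mm thick drawer front lies 2 mm before the cabinet. Petri dishes stored in the wide compartment right of the slot are fixed, up to 31 mm above the drawer floor
- slot_floor (a point): on the drawer floor, mid-width of the slot, under the middle of the stored carton; moves with the drawer. x along the slot (closing direction), y left, z up. Slot 42 mm wide between the drawer's left wall and a divider, both 30 mm high; from 92 mm before the point (drawer front, 93 mm above floor) to 105 mm behind. Floor 12 mm above worktop; 93 mm headroom when shut
- drawer_front (a point): on the outer face of the drawer front, mid-width, 85 mm above the worktop, 20 mm below the front's top edge; moves with the drawer; x is the closing direction. Front 238 mm wide, 7 to 105 mm above the worktop, 15 mm thick; a steel bow pull 90 mm long, mid-width, stands out 28 mm, its bar 34 to 42 mm above the worktop
- stapler: bystander: stapler 32 x 131 x 44 mm, origin at the centre of its underside; to be left alone
- low_carton: bystander: squat carton 70 x 111 x 50 mm lying on the worktop, origin at the centre of its underside; to be left alone
- petri: bystander: petri dish 61 mm across, 15 mm high, on the worktop, origin at the centre of its underside; to be left alone

How it is judged:
On the way:
1. the carton stands on its long thin edge on the floor of the slot while the drawer is still open ((angle between carton_mid's own x axis and vertical below 0.12 rad or angle between carton_mid's own x axis and vertical above 3.02159 rad) and x of carton_mid in the frame of slot_floor between -0.035 and 0.05 m and y of carton_mid in the frame of slot_floor between -0.01 and 0.01 m and z of carton_mid in the frame of slot_floor between 0.026 and 0.038 m and angle between the y axis of carton_mid and the x axis of slot_floor, either way round below 0.12 rad and value of joint drawer above 0.1 m), for 0.2 s.
At the end, for the whole second after the job is handed in: Drawer shut to within 5 mm; in it the flat carton stands at rest on a long edge on the slot floor: width axis within 0.12 rad of vertical, length within 0.12 rad of the slot, centre within 10 mm of mid-slot, 26 to 38 mm above the floor, 35 mm in front to 50 mm behind the slot point ((angle between carton_mid's own x axis and vertical below 0.12 rad or angle between carton_mid's own x axis and vertical above 3.02159 rad) and x of carton_mid in the frame of slot_floor between -0.035 and 0.05 m and y of carton_mid in the frame of slot_floor between -0.01 and 0.01 m and z of carton_mid in the frame of slot_floor between 0.026 and 0.038 m and angle between the y axis of carton_mid and the x axis of slot_floor, either way round below 0.12 rad and value of joint drawer below 0.005 m and linear speed of carton below 0.02 m/s); the robot touches nothing.
It fails at once if the drawer is slammed (closing faster than 0.5 m/s) (velocity of joint drawer below -0.5 m/s).
It fails at once if the stapler is moved by more than 20 mm (distance of stapler from where it was at the start of the episode above 0.02 m).
It fails at once if the squat carton is moved by more than 20 mm (distance of low_carton from where it was at the start of the episode above 0.02 m).
It fails at once if the petri dish is moved by more than 20 mm (distance of petri from where it was at the start of the episode above 0.02 m).
It also fails if it takes over 48 s, if anything falls off the work surface, if the arm or the gripper's body presses on something with over 40 N, if the wrist force passes 120 N, or if a joint passes its speed limit or range.

ROBOT

A 6-joint arm with a two-finger parallel gripper is mounted at the origin on a cart in front of the work surface, level with it; the furniture and walls round the work are solid. World frame = base frame: x ahead of the robot, y to its left, z up, the work surface at z = 0. Lengths are in m, angles in rad, forces in N, time in s.
With the tool pointing down it reaches from about 0.35 to 0.875 m from the base axis. Payload 4.2 kg.
Tool frame: the origin (TCP) lies between the finger pads; the fingertips stand robot.finger_overhang ahead of it and the grasp point (between the pads) lies 11 mm behind it (robot.finger_overhang is the distance from the TCP to the fingertips, in m); z points along the fingers, y is the direction in which the jaws open and shut (so a half turn about z gives the same grasp; the last joint's range is limited). The gripper opens to 85 mm and grips with 20 to 120 N. Pads are 22 mm wide; open, the fingers measure 114 mm over their backs; the gripper's body (76 mm by 85 mm) begins 54 mm behind the grasp point. The pads swing forward as they close: fully open they stand 13 mm farther back than shut.
Start: joints at [-1.08, 0.385, 0.008, 0, -1.194, -0.259], TCP at [0.144, -0.608, 0.239] pointing down, gripper open.
Joint ranges: [-3.14, 3.14], [-1.21, 2.06], [-1.07, 1.41], [-3.16, 2.05], [-2.99, -0.16], [-3.1, 3.1]. Speed limits (rad/s): [2.79, 2.79, 3.14, 3.14, 3.14, 3.14].

INTERFACE

Orientations are given as a rotation vector (axis times angle).
In Python, from station import robot gives the robot as it stands.
- The arm moves only by the tool send_rows, never from a script. Its argument "steps" is a list that holds one entry, the list of rows, each a list of 7 numbers: the shift along the tool's x, y, z scaled (see below), then the turn, a rotation vector about the tool's x, y, z scaled (see below), then the opening, from 0 (shut) to 1 (fully open). A call has 1 to 8 rows; each row shifts and turns the commanded pose from where the row before left it, along the tool's axes as they then stand; what a row does not reach is not made up. The controller multiplies each number of a shift by 6 cm and each number of a turn by 8 degrees. A row lasts 1/8 s, in which the tool goes at most 62.5 mm and 10.7 degrees, less where a joint would pass 70% of its speed; a pose out of reach is approached as far as the arm can. A call with a number of a shift or a turn outside -1 to 1 is refused whole. A call with a gripper value outside its range is refused whole. The fingers move at their own pace and stop on an object; "force" is the grip in N (left out, the last holds). Time passes only in rows, so rows that do not move let the fingers close. It gives the time, the measured TCP pose, the force and the opening at its end, in the units of the state.
- robot.sense(): the state, without advancing time (a new reading comes with each control period).
- robot.capture(name): name is "scene" or "side" or "wrist"; returns (picture, depth): 400x640x3 uint8, red, green, blue; 400x640 float32, m along the optical axis (not along the pixel's ray), 0 where there is no reading.
- robot.get_calibration(name): a dict with "fx", "fy", "cx", "cy" (pixels), "dist_coeffs" ([k1, k2, p1, p2, k3] as OpenCV has them; the pictures are not rectified), "extrinsics" (4x4, takes a point from camera to world coordinates); the wrist camera has in their place "mount" (4x4, takes a point from camera to tool coordinates, whose origin is the TCP and whose axes are the flange's). Camera axes: x right, y down, z forward; pixel columns grow to the right and rows downward; lengths in m; the calibration is good to about 2 mm. A picture is of the moment at which its call begins: read the wrist's pose just before it. get_calibration takes no time and is no camera call.
- robot.sign_off(): hands the job in, once; it reports no verdict.
The state is a dict: "time": time; "joints": joint angles; "qvel": joint speeds; "joint_efforts": joint torques, N m; "tcp_pos": TCP position; "ee_rot": TCP orientation; "force": force on the tool from outside, world axes, zero at the start; "moment": the same for the moment, N m; "opening": finger opening in m.
Only numpy, scipy, OpenCV 4.12 (cv2) and the standard library are available. Lean on these libraries where they do the work, as an engineer would, in place of code of your own. Each camera call takes 0.05 s, during which the arm holds its last target. There are 200 camera calls.

## Working session

There is one attempt and no reset: what is moved stays moved. The work goes in short steps, Python scripts to look and compute and a tool call to move; the robot and the scene stay as the last step left them, time stands still between calls to the robot, and variables do not carry over. Pictures are saved under pics/ and viewed, about 8 in all and at most 12, crops included, and the job is handed in when it is done.

Besides the shell and the picture viewer there is one more tool, called after ">>>" by a JSON object that holds its "name" and its "arguments", one argument or row to a line. send_rows: Moves the arm, as the interface text tells. Its arguments: {"type":"object","properties":{"steps":{"type":"array"},"force":{"type":"number"}},"required":["steps"]}

```bash
ls; mkdir -p pics; python3 - <<'E'
from station import robot
import cv2,numpy as np
print(robot.finger_overhang, robot.sense())
for n in("scene","side"):
    im,d=robot.capture(n); cv2.imwrite(f"pics/{n}0.png",im[...,::-1]); np.save(f"{n}0.npy",d)
    c=robot.get_calibration(n); print(n,{k:np.round(v,4).tolist() for k,v in c.items()}, (d>0).mean())
print(robot.get_calibration("wrist"))
E
```

```text
pics
0.008 {'time': 0.0, 'joints': array([-1.08042135e+00,  3.85524460e-01,  6.62209537e-03, -5.13392160e-04,
       -1.19399461e+00, -2.58586302e-01]), 'qvel': array([ 0.00158042, -0.00084592, -0.00066818,  0.00110451, -0.00088939,
        0.00083522]), 'joint_efforts': array([-8.83597804e-04, -3.92288160e+01,  1.88394642e+01,  4.18623894e+00,
       -4.67259626e-03,  1.50443125e-06]), 'tcp_pos': array([ 0.14345647, -0.60772615,  0.23823734]), 'ee_rot': array([ 0.36294511, -3.12022862, -0.00334484]), 'force': array([-0.76383521, -0.75660132,  0.01178678]), 'moment': array([-0.01965018, -0.03075839,  0.0133751 ]), 'opening': 0.08557890226340911}
scene {'fx': 418.5957, 'fy': 418.5957, 'cx': 321.3543, 'cy': 197.5219, 'dist_coeffs': [-0.0413, 0.0, 0.0, 0.0, 0.0], 'extrinsics': [[-0.886, -0.2236, 0.4063, -0.0392], [-0.4632, 0.4685, -0.7523, 1.0113], [-0.0222, -0.8547, -0.5187, 0.8167], [0.0, 0.0, 0.0, 1.0]]} 0.99612890625
side {'fx': 366.5752, 'fy': 366.5752, 'cx': 320.2328, 'cy': 199.3969, 'dist_coeffs': [-0.0065, 0.0, 0.0, 0.0, 0.0], 'extrinsics': [[-0.9885, -0.072, 0.133, 0.3944], [-0.1503, 0.5615, -0.8137, 0.8221], [-0.0161, -0.8244, -0.5658, 0.7141], [0.0, 0.0, 0.0, 1.0]]} 0.995984375
{'fx': 333.0551178553536, 'fy': 333.0551178553536, 'cx': 320.73907611058047, 'cy': 204.68477493980254, 'dist_coeffs': array([-0.06006819,  0.        ,  0.        ,  0.        ,  0.        ]), 'mount': array([[-1.10504476e-03, -9.50282193e-01, -3.11388075e-01,
         7.97109085e-02],
       [ 9.99999280e-01, -1.19570601e-03,  1.00241999e-04,
         6.51000420e-05],
       [-4.67586779e-04, -3.11387740e-01,  9.50282830e-01,
        -1.33768993e-01],
       [ 0.00000000e+00,  0.00000000e+00,  0.00000000e+00,
         1.00000000e+00]])}
```

View pics/scene0.png

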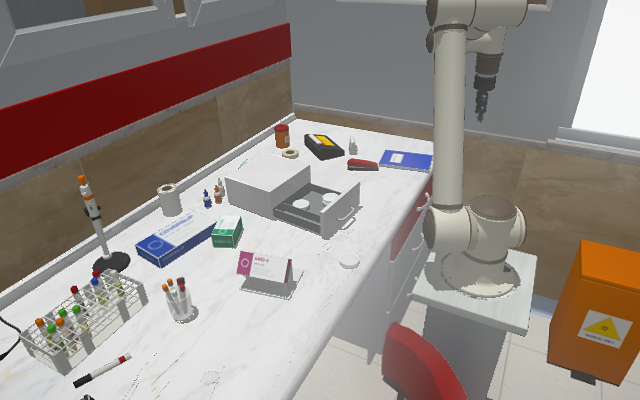

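View pics/side0.png

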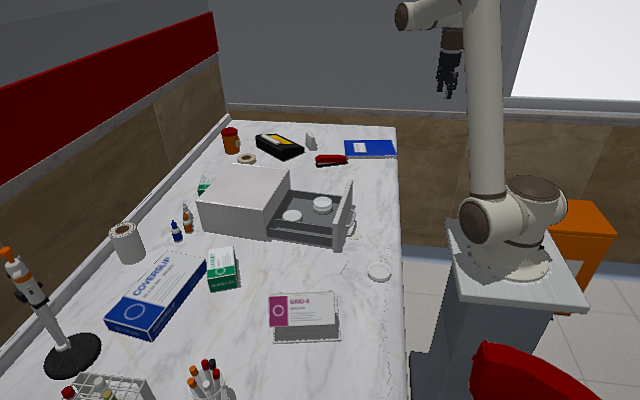

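The flat carton is the white/magenta one at scene (268,268) / side (302,310). The drawer unit is at about (290,190), opening towards the robot, and the slot is the near lane of the drawer. Next I'll get a metric top-down map from the depth.

```bash
cat >h.py <<'E'
import numpy as np,cv2
from station import robot
from scipy.spatial.transform import Rotation as R
def cloud(n,im=None,d=None,T=None):
    c=robot.get_calibration(n)
    if n=="wrist":
        s=robot.sense(); T=np.eye(4); T[:3,:3]=R.from_rotvec(s["ee_rot"]).as_matrix(); T[:3,3]=s["tcp_pos"]; T=T@c["mount"]
    elif T is None: T=c["extrinsics"]
    if im is None: im,d=robot.capture(n)
    K=np.array([[c["fx"],0,c["cx"]],[0,c["fy"],c["cy"]],[0,0,1]])
    u,v=np.meshgrid(np.arange(640.),np.arange(400.))
    p=cv2.undistortPoints(np.stack([u,v],-1).reshape(-1,1,2),K,np.array(c["dist_coeffs"])).reshape(400,640,2)
    P=np.dstack([p*d[...,None],d])@T[:3,:3].T+T[:3,3]
    P[d==0]=np.nan
    return im,d,P
def topdown(P,im,x0,x1,y0,y1,s,fn,up=1,zmax=.25):
    # image: up = +x, left = +y ; s px per m
    H,W=int((x1-x0)*s),int((y1-y0)*s); out=np.zeros((H,W,3),np.uint8); hm=np.full((H,W),-1.)
    Q=P.reshape(-1,3); C=im.reshape(-1,3)[:,::-1]
    ok=np.isfinite(Q[:,0])&(Q[:,0]>x0)&(Q[:,0]<x1)&(Q[:,1]>y0)&(Q[:,1]<y1)&(Q[:,2]<zmax); Q=Q[ok];C=C[ok]
    o=np.argsort(Q[:,2]); Q=Q[o];C=C[o]
    r=((x1-Q[:,0])*s).astype(int).clip(0,H-1); c=((y1-Q[:,1])*s).astype(int).clip(0,W-1)
    for dr in(0,1):
        for dc in(0,1): out[(r+dr).clip(0,H-1),(c+dc).clip(0,W-1)]=C
    hm[r,c]=Q[:,2]
    if fn: cv2.imwrite(fn,cv2.resize(out,None,fx=up,fy=up,interpolation=0))
    return out,hm
E
python3 - <<'E'
from h import *
def fit(Q):
    m=Q.mean(0); 
    for _ in range(3):
        u,s,v=np.linalg.svd(Q-m,full_matrices=False); r=np.abs((Q-m)@v[2]); Q=Q[r<.003]; m=Q.mean(0)
    return m,v[2]*np.sign(v[2][2]),len(Q)
for n in("scene","side"):
    im=cv2.imread(f"pics/{n}0.png")[...,::-1]; im,d,P=cloud(n,im,np.load(f"{n}0.npy"))
    topdown(P,im,.2,.85,-.4,.5,800,f"pics/td_{n}.png")
    # worktop z check
    b=(slice(330,360),slice(240,290)) if n=="scene" else (slice(350,390),slice(280,330))
    print(n,"table z",np.nanmedian(P[b][...,2]))
    b=(slice(258,278),slice(250,285)) if n=="scene" else (slice(300,322),slice(275,330))
    m,nn,k=fit(P[b].reshape(-1,3)); print("carton face",m,nn,k,np.degrees(np.arccos(nn[2])))
    ms=np.zeros((400,640),bool)
    ms[240:310,225:310]=1 if n=="scene" else 0
    if n=="side": ms[280:345,255:350]=1
    Q=P[ms]; Q=Q[np.abs((Q-m)@nn)<.004]
    az=np.degrees(np.arctan2(nn[1],nn[0]))
    ex=np.array([-nn[0]*nn[2],-nn[1]*nn[2],1-nn[2]**2]); ex/=np.linalg.norm(ex); ey=np.cross(nn,ex)
    a=(Q-m)@ex; b=(Q-m)@ey; k=(np.abs(a)<.06)&(np.abs(b)<.1)
    r=np.percentile(a[k],[.5,99.5]);q=np.percentile(b[k],[.5,99.5]); print("extent",r,q,"az",az)
    print("face ctr",m+ex*r.mean()+ey*q.mean(),"ex",ex,"ey",ey,"top edge z",(m+ex*r[1])[2])
    # drawer unit top
    Q=P.reshape(-1,3); k=(Q[:,2]>.105)&(Q[:,2]<.125)&(Q[:,0]>.4)&(Q[:,0]<.85)&(Q[:,1]<.1)&(Q[:,1]>-.4); A=Q[k][:,:2].astype(np.float32); print("top",cv2.minAreaRect(A),np.median(Q[k][:,2]))
E
```

```text
scene table z -0.0004393591823665943Traceback (most recent call last):
  File "<stdin>", line 14, in <module>
  File "<stdin>", line 5, in fit
    u, s, vh = gufunc(a, signature=signature)
               ~~~~~~^^^^^^^^^^^^^^^^^^^^^^^^
    raise LinAlgError("SVD did not converge")
numpy.linalg.LinAlgError: SVD did not converge
```

```bash
cat >m1.py <<'E'
from h import *
def fit(Q):
    Q=Q[np.isfinite(Q).all(1)]; m=np.median(Q,0)
    for t in (.02,.006,.003,.003):
        u,s,v=np.linalg.svd(Q-m,full_matrices=False); r=np.abs((Q-m)@v[2]); Q=Q[r<t]; m=Q.mean(0)
    return m,v[2]*np.sign(v[2][2]),len(Q)
for n in("scene","side"):
    im=cv2.imread(f"pics/{n}0.png")[...,::-1]; im,d,P=cloud(n,im,np.load(f"{n}0.npy"))
    topdown(P,im,.2,.85,-.4,.5,800,f"pics/td_{n}.png")
    b=(slice(330,360),slice(240,290)) if n=="scene" else (slice(350,390),slice(280,330))
    print(n,"table z",np.nanmedian(P[b][...,2]))
    b=(slice(258,278),slice(250,285)) if n=="scene" else (slice(300,322),slice(275,330))
    m,nn,k=fit(P[b].reshape(-1,3)); print("carton face",m,nn,k,np.degrees(np.arccos(nn[2])))
    ms=np.zeros((400,640),bool)
    ms[240:310,225:310]=1 if n=="scene" else 0
    if n=="side": ms[280:345,255:350]=1
    Q=P[ms&np.isfinite(P[...,0])]; Q=Q[np.abs((Q-m)@nn)<.004]
    az=np.degrees(np.arctan2(nn[1],nn[0]))
    ex=np.array([-nn[0]*nn[2],-nn[1]*nn[2],1-nn[2]**2]); ex/=np.linalg.norm(ex); ey=np.cross(nn,ex)
    a=(Q-m)@ex; b=(Q-m)@ey; k=(np.abs(a)<.06)&(np.abs(b)<.1)
    r=np.percentile(a[k],[.5,99.5]);q=np.percentile(b[k],[.5,99.5]); print("extent",r,q,"az",az)
    print("face ctr",m+ex*r.mean()+ey*q.mean(),"ex",ex,"ey",ey,"top edge z",(m+ex*r[1])[2])
    Q=P.reshape(-1,3); k=(Q[:,2]>.108)&(Q[:,2]<.122)&(Q[:,0]>.4)&(Q[:,0]<.85)&(Q[:,1]<.1)&(Q[:,1]>-.4); A=Q[k][:,:2].astype(np.float32); print("top",cv2.minAreaRect(A),np.median(Q[k][:,2]))
E
python3 m1.py
```

```text
scene table z -0.0004393591823665943
carton face [0.50154065 0.32602814 0.08064192] [-0.14013478  0.75267972  0.64330046] 594 49.961630712243526
extent [-0.03165102  0.03328865] [-0.05368735  0.08666155] az 100.54663983783385
face ctr [0.51784564 0.32852803 0.08126882] ex [ 0.11774705 -0.6324327   0.76561382] ey [0.98310624 0.18303585 0.        ] top edge z 0.10612817224337862
top ((0.6611037254333496, -0.09106084704399109), (0.2551214396953583, 0.3818126916885376), 88.55583190917969) 0.11399371919345702
side table z -0.0007213087658251016
carton face [0.51916187 0.3282224  0.0811607 ] [-0.14611136  0.7534709   0.64104062] 1177 50.1305400879025
extent [-0.03091279  0.03374001] [-0.06862155  0.06994957] az 100.97445816258637
face ctr [0.51998625 0.3274592  0.08224566] ex [ 0.12203579 -0.62931737  0.76750695] ey [0.98171215 0.19037138 0.        ] top edge z 0.10705639894830032
top ((0.7678824067115784, -0.09403093159198761), (0.24381953477859497, 0.18712224066257477), 84.06293487548828) 0.11457757695610238
```

View pics/td_side.png

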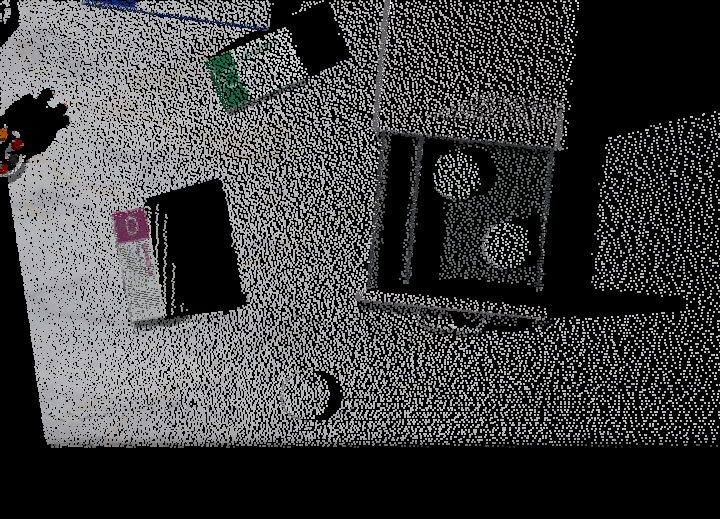

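```bash
cat >>h.py <<'E'
def Rt(z,y):
    z=np.array(z,float)/np.linalg.norm(z); y=np.array(y,float); y-=z*(y@z); y/=np.linalg.norm(y)
    return np.column_stack([np.cross(y,z),y,z])
def plan(p,Rm,n=None,g=1,s=None,start=None):
    if start is None:
        s=robot.sense(); p0=s["tcp_pos"]; R0=R.from_rotvec(s["ee_rot"])
    else: p0,R0=start[0],R.from_matrix(start[1])
    p=np.array(p,float); rv=(R0.inv()*R.from_matrix(Rm)).as_rotvec()
    need=max(np.linalg.norm(p-p0)/.058,np.degrees(np.linalg.norm(rv))/7.8); n=n or int(np.ceil(need))
    Rc=R0
    print("rows",n,"need",round(need,2))
    for i in range(n):
        sh=Rc.inv().apply((p-p0)/n)/.06; print(np.r_[sh,np.degrees(rv/n)/8,g].round(3).tolist(),end=",\n"); Rc=Rc*R.from_rotvec(rv/n)
DOWN=lambda az:Rt([0,0,-1],[np.cos(az),np.sin(az),0])  # az of tool y
E
python3 - <<'E'
from h import *
for n in("scene","side"):
    im=cv2.imread(f"pics/{n}0.png")[...,::-1]; im,d,P=cloud(n,im,np.load(f"{n}0.npy"))
    Q=P.reshape(-1,3);Q=Q[np.isfinite(Q[:,0])]
    for nm,lo,hi,x0,x1,y0,y1 in(("left+div tops",.037,.047,.5,.68,-.04,.04),("front top",.1,.11,.44,.51,-.25,.07)):
        k=(Q[:,2]>lo)&(Q[:,2]<hi)&(Q[:,0]>x0)&(Q[:,0]<x1)&(Q[:,1]>y0)&(Q[:,1]<y1); A=Q[k]
        print(n,nm,len(A),np.percentile(A,[1,50,99],axis=0).round(4).tolist())
        if "left" in nm:
            v=A[:,1]+.093*(A[:,0]-.6); h,e=np.histogram(v,24,(-.04,.05)); print(h.tolist())
            for sgn in(0,1):
                m=(v>.0) if sgn else (v<.0)
                if m.sum()>20: f=np.polyfit(A[m,0]-.6,A[m,1],1); print("line y at .6, slope",f, "sd",np.std(A[m,1]-np.polyval(f,A[m,0]-.6)))
        else:
            f=np.polyfit(A[:,1],A[:,0],1); print("x at y=0, slope",f)
plan([.3,-.3,.3],DOWN(np.radians(85)))
print(); plan([.48,-.05,.3],DOWN(np.radians(85)),start=([.3,-.3,.3],DOWN(np.radians(85))))
E
```

```text
scene left+div tops 154 [[0.5064, -0.0325, 0.0371], [0.595, 0.0203, 0.04], [0.6791, 0.0393, 0.0437]]
[0, 0, 1, 1, 6, 25, 33, 4, 0, 1, 1, 1, 0, 0, 0, 0, 4, 18, 40, 19, 0, 0, 0, 0]
line y at .6, slope [-0.11259108 -0.01755446] sd 0.0034705024656287303
line y at .6, slope [-0.11588243  0.02813919] sd 0.004623571132699935
scene front top 188 [[0.4518, -0.1784, 0.1001], [0.4677, -0.0531, 0.1036], [0.4852, 0.053, 0.1071]]
x at y=0, slope [0.094126   0.47304208]
side left+div tops 254 [[0.503, -0.0271, 0.0371], [0.5907, 0.0211, 0.0406], [0.6784, 0.0387, 0.045]]
[0, 0, 1, 1, 7, 62, 43, 3, 0, 0, 0, 0, 0, 0, 0, 0, 3, 32, 91, 11, 0, 0, 0, 0]
line y at .6, slope [-0.10381966 -0.01832866] sd 0.00243683561935485
line y at .6, slope [-0.09546104  0.02867154] sd 0.002140605691519031
side front top 247 [[0.4542, -0.1807, 0.1002], [0.4714, -0.0461, 0.1044], [0.487, 0.0514, 0.1072]]
x at y=0, slope [0.09851536 0.47638904]
rows 7 need 6.05
[-0.531, 0.628, -0.146, 0.002, -0.0, 0.326, 1.0],
[-0.502, 0.651, -0.146, 0.002, -0.0, 0.326, 1.0],
[-0.472, 0.674, -0.146, 0.002, -0.0, 0.326, 1.0],
[-0.44, 0.694, -0.146, 0.002, -0.0, 0.326, 1.0],
[-0.408, 0.714, -0.146, 0.002, -0.0, 0.326, 1.0],
[-0.375, 0.731, -0.146, 0.002, -0.0, 0.326, 1.0],
[-0.342, 0.748, -0.147, 0.002, -0.0, 0.326, 1.0],

rows 6 need 5.31
[-0.438, 0.735, 0.0, 0.0, 0.0, 0.0, 1.0],
[-0.438, 0.735, 0.0, 0.0, 0.0, 0.0, 1.0],
[-0.438, 0.735, 0.0, 0.0, 0.0, 0.0, 1.0],
[-0.438, 0.735, 0.0, 0.0, 0.0, 0.0, 1.0],
[-0.438, 0.735, 0.0, 0.0, 0.0, 0.0, 1.0],
[-0.438, 0.735, 0.0, 0.0, 0.0, 0.0, 1.0],
```

>>> {"name": "send_rows", "arguments": {
  "steps": [
    [[-0.53, 0.63, -0.146, 0, 0, 0.326, 1], [-0.5, 0.65, -0.146, 0, 0, 0.326, 1], [-0.47, 0.67, -0.146, 0, 0, 0.326, 1], [-0.44, 0.69, -0.146, 0, 0, 0.326, 1], [-0.41, 0.71, -0.146, 0, 0, 0.326, 1], [-0.38, 0.73, -0.146, 0, 0, 0.326, 1], [-0.34, 0.75, -0.147, 0, 0, 0.326, 1], [-0.44, 0.74, 0, 0, 0, 0, 1]]
  ]
}}

```text
time: 1.1
tcp_pos: [0.3306, -0.2576, 0.3014]
ee_rot: [0.137, 3.137, -0.001]
force: [0.5, -0.5, -0.1]
opening: 0.0854
```

>>> {"name": "send_rows", "arguments": {
  "steps": [
    [[-0.44, 0.74, 0, 0, 0, 0, 1], [-0.44, 0.74, 0, 0, 0, 0, 1], [-0.44, 0.74, 0, 0, 0, 0, 1], [-0.44, 0.74, 0, 0, 0, 0, 1], [-0.44, 0.74, 0, 0, 0, 0, 1], [0, 0, 0, 0, 0, 0, 1]]
  ]
}}

```text
time: 1.85
tcp_pos: [0.4822, -0.047, 0.2997]
ee_rot: [-0.13, -3.137, 0.0]
force: [-0.3, 0.0, -1.2]
opening: 0.0854
```

```bash
python3 - <<'E'
from h import *
im,d,P=cloud("wrist"); cv2.imwrite("pics/w1.png",im[...,::-1]); np.save("w1P.npy",P)
topdown(P,im,.42,.74,-.2,.16,1600,"pics/w1td.png")
Q=P.reshape(-1,3);Q=Q[np.isfinite(Q[:,0])]
k=(Q[:,2]>.037)&(Q[:,2]<.047)&(Q[:,0]>.51)&(Q[:,0]<.66)&(Q[:,1]>-.04)&(Q[:,1]<.05);A=Q[k]
v=A[:,1]+.097*(A[:,0]-.6)
for lo,hi in((-.04,.0),(.01,.05)):
    m=(v>lo)&(v<hi); f=np.polyfit(A[m,0]-.6,A[m,1],1); print(m.sum(),f,np.percentile(v[m],[2,98]))
k=(Q[:,2]>.1)&(Q[:,2]<.109)&(Q[:,0]>.43)&(Q[:,0]<.52);A=Q[k]
if len(A): 
    f=np.polyfit(A[:,1],A[:,0],1); r=A[:,0]-np.polyval(f,A[:,1]); print("front",f,np.percentile(r,[2,98]),np.percentile(A[:,1],[1,99]),np.median(A[:,2]))
# cabinet front edge
k=(Q[:,2]>.108)&(Q[:,2]<.122)&(Q[:,0]>.6);A=Q[k]; v=A[:,0]-.097*A[:,1]; print("cabinet front x@y0",np.percentile(v,[1,3]) if len(A) else 0)
print(robot.sense()["joints"].round(3), robot.sense()["tcp_pos"],robot.sense()["time"])
# pregrasp: fingers above edge
ex=np.array([.12,-.631,.7665]); n=np.array([-.143,.753,.642]); mid=np.array([.519,.328,.0817])-.015*n
top=mid+ex*.0325; print("mid",mid,"topedge",top)
pre=top+ex*.06; plan(pre,Rt(-ex,n))
E
```

```text
353 [-0.09942662 -0.02099982] [-0.02289462 -0.01886554]
474 [-0.0987971   0.02567865] [0.0234942  0.02844325]
front [0.07105765 0.47273564] [-0.01504938  0.01022363] [-0.18105553  0.29701326] 0.10370546133134065
cabinet front x@y0 [0.68216908 0.68275091]
[ 0.237  0.101 -0.22  -0.    -1.252 -1.892] [ 0.48122432 -0.04815149  0.29980085] 1.9
mid [0.521145 0.316705 0.07207 ] topedge [0.525045   0.2961975  0.09698125]
rows 7 need 6.0
[-0.06, 0.738, 0.373, -0.709, 0.095, -0.268, 1.0],
[-0.092, 0.694, 0.443, -0.709, 0.095, -0.268, 1.0],
[-0.124, 0.643, 0.508, -0.709, 0.095, -0.268, 1.0],
[-0.154, 0.585, 0.567, -0.709, 0.095, -0.268, 1.0],
[-0.182, 0.52, 0.619, -0.709, 0.095, -0.268, 1.0],
[-0.209, 0.449, 0.665, -0.709, 0.095, -0.268, 1.0],
[-0.234, 0.373, 0.702, -0.709, 0.095, -0.268, 1.0],
```

View pics/w1.png

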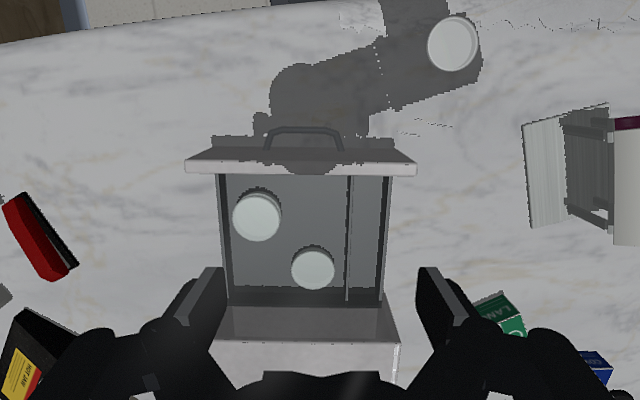

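>>> {"name": "send_rows", "arguments": {
  "steps": [
    [[-0.06, 0.738, 0.373, -0.709, 0.095, -0.268, 1], [-0.092, 0.694, 0.443, -0.709, 0.095, -0.268, 1], [-0.124, 0.643, 0.508, -0.709, 0.095, -0.268, 1], [-0.154, 0.585, 0.567, -0.709, 0.095, -0.268, 1], [-0.182, 0.52, 0.619, -0.709, 0.095, -0.268, 1], [-0.209, 0.449, 0.665, -0.709, 0.095, -0.268, 1], [-0.234, 0.373, 0.702, -0.709, 0.095, -0.268, 1], [0, 0, 0, 0, 0, 0, 1]]
  ]
}}

```text
time: 2.9
tcp_pos: [0.5322, 0.2566, 0.1407]
ee_rot: [0.264, -2.879, -1.046]
force: [-0.6, -1.4, 0.4]
opening: 0.0852
```

```bash
python3 - <<'E'
from h import *
im,d,P=cloud("wrist"); cv2.imwrite("pics/w2.png",im[...,::-1]); s=robot.sense()
print(s["joints"].round(3),s["tcp_pos"],s["time"])
Rm=R.from_rotvec(s["ee_rot"]).as_matrix(); print(Rm.round(3))
ex=np.array([.12,-.631,.7665]); n=np.array([-.143,.753,.642]); mid=np.array([.521145,.316705,.07207]); ey=np.cross(n,ex)
Q=P.reshape(-1,3);Q=Q[np.isfinite(Q[:,0])]; L=(Q-mid)@np.c_[ex,ey,n]
k=(np.abs(L[:,0])<.045)&(np.abs(L[:,1])<.09)&(np.abs(L[:,2])<.022); A=L[k]; print(k.sum(),np.percentile(A,[1,50,99],axis=0))
# top face: points near x=+.0325
t=A[(A[:,0]>.024)&(np.abs(A[:,2])<.014)]; print("top",len(t),np.percentile(t,[2,50,98],axis=0) if len(t) else 0)
np.save("L2.npy",L[k])
E
```

```text
[ 0.327  0.452 -0.054 -0.791 -1.103 -1.328] [0.53267108 0.25594668 0.14245432] 2.95
[[-0.983 -0.14  -0.119]
 [-0.184  0.755  0.63 ]
 [ 0.001  0.641 -0.768]]
11034 [[-0.03213139 -0.07035977 -0.02151869]
 [ 0.0328617  -0.01220707 -0.00221751]
 [ 0.03447285  0.06657317  0.01375057]]
top 9284 [[ 3.15546561e-02 -6.87059042e-02 -1.34421844e-02]
 [ 3.29124533e-02 -1.18868718e-02  7.38144412e-06]
 [ 3.41937794e-02  6.49020351e-02  1.31952727e-02]]
```

View pics/w2.png

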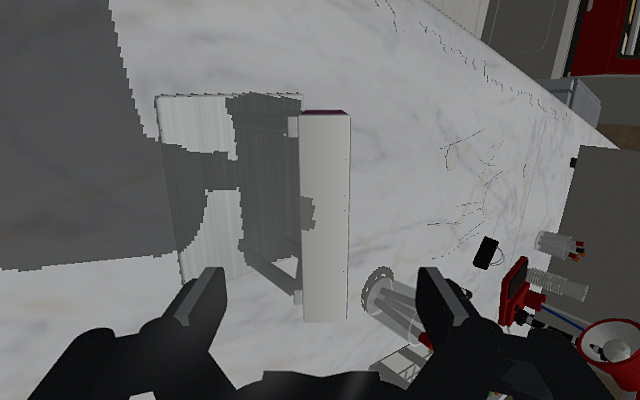

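```bash
python3 - <<'E'
from h import *
ex=np.array([.12,-.631,.7665]); n=np.array([-.143,.753,.642]); mid=np.array([.521145,.316705,.07207]); ey=np.cross(n,ex)
plan(mid+ex*(.0325-.023)+.0005*n-.0015*ey,Rt(-ex,n),n=4)
E
```

```text
rows 4 need 1.45
[0.007, 0.012, 0.351, -0.003, 0.002, -0.006, 1.0],
[0.006, 0.012, 0.351, -0.003, 0.002, -0.006, 1.0],
[0.006, 0.012, 0.351, -0.003, 0.002, -0.006, 1.0],
[0.006, 0.011, 0.351, -0.003, 0.002, -0.006, 1.0],
```

>>> {"name": "send_rows", "arguments": {
  "force": 40,
  "steps": [
    [[0.006, 0.012, 0.35, 0, 0, -0.006, 1], [0.006, 0.012, 0.35, 0, 0, -0.006, 1], [0.006, 0.012, 0.35, 0, 0, -0.006, 1], [0.006, 0.012, 0.35, 0, 0, -0.006, 1], [0, 0, 0, 0, 0, 0, 1], [0, 0, 0, 0, 0, 0, 0.2], [0, 0, 0, 0, 0, 0, 0], [0, 0, 0, 0, 0, 0, 0]]
  ]
}}

```text
time: 3.95
tcp_pos: [0.5218, 0.3117, 0.082]
ee_rot: [0.274, -2.886, -1.049]
force: [-0.1, -2.0, 0.3]
opening: 0.032
```

>>> {"name": "send_rows", "arguments": {
  "steps": [
    [[0, 0, 0, 0, 0, 0, 0], [0, 0, 0, 0, 0, 0, 0], [0, 0, 0, 0, 0, 0, 0]]
  ]
}}

```text
time: 4.32
tcp_pos: [0.522, 0.3111, 0.0819]
ee_rot: [0.275, -2.886, -1.048]
force: [0.4, -5.5, 3.0]
opening: 0.0296
```

>>> {"name": "send_rows", "arguments": {
  "steps": [
    [[0, 0.1, -0.2, 0, 0, 0, 0], [0, 0.15, -0.4, 0, 0, 0, 0], [0, 0.2, -0.6, 0, 0, 0, 0], [0, 0.1, -0.6, 0, 0, 0, 0], [0, 0, 0, 0, 0, 0, 0]]
  ]
}}

```text
time: 4.95
tcp_pos: [0.5309, 0.2682, 0.1903]
ee_rot: [0.278, -2.891, -1.054]
force: [0.1, 0.6, -1.4]
opening: 0.0297
```

```bash
python3 - <<'E'
from h import *
s=robot.sense(); print(s["joints"].round(3),s["tcp_pos"],s["opening"],s["force"])
az=np.radians(84.4); u=np.array([.9952,-.098,0])
pt=np.array([.575,.0035+.025*.099,0.2]); print(pt)
plan(pt,DOWN(az),g=0)
E
```

```text
[ 0.353  0.391 -0.021 -0.767 -1.145 -1.407] [0.53093906 0.26817342 0.19031333] 0.029650911295027393 [ 0.11643962  0.60804863 -1.42084931]
[0.575    0.005975 0.2     ]
rows 6 need 5.53
[0.015, -0.548, -0.495, 0.829, -0.104, 0.331, 0.0],
[-0.019, -0.602, -0.428, 0.829, -0.104, 0.331, 0.0],
[-0.053, -0.646, -0.356, 0.829, -0.104, 0.331, 0.0],
[-0.088, -0.679, -0.278, 0.829, -0.104, 0.331, 0.0],
[-0.124, -0.702, -0.196, 0.829, -0.104, 0.331, 0.0],
[-0.159, -0.713, -0.112, 0.829, -0.104, 0.331, 0.0],
```

>>> {"name": "send_rows", "arguments": {
  "steps": [
    [[0.015, -0.548, -0.495, 0.83, -0.104, 0.33, 0], [-0.019, -0.602, -0.428, 0.83, -0.104, 0.33, 0], [-0.053, -0.646, -0.356, 0.83, -0.104, 0.33, 0], [-0.088, -0.679, -0.278, 0.83, -0.104, 0.33, 0], [-0.124, -0.702, -0.196, 0.83, -0.104, 0.33, 0], [-0.159, -0.713, -0.112, 0.83, -0.104, 0.33, 0], [0, 0, 0, 0, 0, 0, 0], [0, 0, 0, 0, 0, 0, 0]]
  ]
}}

```text
time: 5.95
tcp_pos: [0.5732, 0.0074, 0.195]
ee_rot: [-0.15, -3.129, 0.002]
force: [-0.2, -0.0, -1.9]
opening: 0.0294
```

```bash
cat >m3.py <<'E'
from h import *
import sys
tag=sys.argv[1]
s=robot.sense(); print(s["joints"].round(3),s["tcp_pos"],s["opening"],s["force"],s["time"])
Rm=R.from_rotvec(s["ee_rot"]).as_matrix(); print("toolz",Rm[:,2].round(3),"y az",np.degrees(np.arctan2(Rm[1,1],Rm[0,1])))
for n in("side","wrist"):
    im,d,P=cloud(n); cv2.imwrite(f"pics/{n}_{tag}.png",im[...,::-1]); np.save(f"{n}_{tag}.npy",P)
    Q=P.reshape(-1,3);Q=Q[np.isfinite(Q[:,0])]
    # drawer slot walls
    k=(Q[:,2]>.037)&(Q[:,2]<.047)&(Q[:,0]>.5)&(Q[:,0]<.67)&(Q[:,1]>-.04)&(Q[:,1]<.05);A=Q[k];v=A[:,1]+.099*(A[:,0]-.6)
    for lo,hi in((-.04,-.005),(.015,.05)):
        m=(v>lo)&(v<hi); print(n,"wall",m.sum(),np.median(v[m]) if m.any() else None)
    # carton in tool frame: y across, x along, z down
    L=(Q-s["tcp_pos"])@Rm
    k=(np.abs(L[:,0])<.085)&(np.abs(L[:,1])<.025)&(L[:,2]>-.035)&(L[:,2]<.06)&((np.abs(L[:,0])>.02)); A=L[k]
    if len(A): print(n,"carton",len(A),np.percentile(A,[1,50,99],axis=0).round(4).tolist())
    if n=="side":
        F=A[(A[:,2]>.0)&(A[:,2]<.035)&(A[:,1]>.005)]
        if len(F)>50:
            f=np.linalg.lstsq(np.c_[F[:,0],F[:,2],np.ones(len(F))],F[:,1],rcond=None)[0]; print("face y=a x+b z+c",f,len(F))
E
python3 m3.py a
```

```text
[ 0.295  0.337 -0.181 -0.002 -1.062 -1.96 ] [0.57315476 0.00739054 0.19502622] 0.02943696033916312 [-1.56457212e-01 -3.31679785e-04 -1.88973587e+00] 5.95
toolz [-0.009 -0.001 -1.   ] y az 84.51880210703843
side wall 108 -0.0181218742267642
side wall 129 0.028757626263284902
side carton 955 [[-0.0694, -0.0121, -0.023], [0.0251, 0.015, 0.0015], [0.0693, 0.0185, 0.0421]]
face y=a x+b z+c [-0.00491476 -0.01973313  0.015721  ] 391
wrist wall 38 -0.020618711029835448
wrist wall 79 0.026508999480186816
wrist carton 14061 [[-0.0338, -0.0144, -0.0227], [0.0451, 0.0003, -0.0211], [0.0703, 0.0151, 0.0258]]
```

View pics/side_a.png

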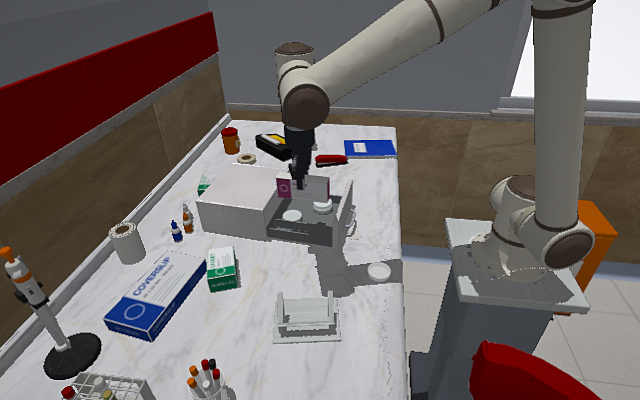

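```bash
python3 - <<'E'
from h import *
plan([.576,.006,.075],DOWN(np.radians(84.35)),g=0,n=5)
E
```

```text
rows 5 need 2.08
[-0.012, -0.003, 0.401, -0.003, -0.011, 0.005, 0.0],
[-0.011, -0.003, 0.401, -0.003, -0.011, 0.005, 0.0],
[-0.011, -0.003, 0.401, -0.003, -0.011, 0.005, 0.0],
[-0.01, -0.003, 0.401, -0.003, -0.011, 0.005, 0.0],
[-0.009, -0.004, 0.401, -0.003, -0.011, 0.005, 0.0],
```

>>> {"name": "send_rows", "arguments": {
  "steps": [
    [[-0.011, -0.003, 0.4, -0.003, -0.011, 0.005, 0], [-0.011, -0.003, 0.4, -0.003, -0.011, 0.005, 0], [-0.011, -0.003, 0.4, -0.003, -0.011, 0.005, 0], [-0.011, -0.003, 0.4, -0.003, -0.011, 0.005, 0], [-0.011, -0.003, 0.4, -0.003, -0.011, 0.005, 0], [0, 0, 0, 0, 0, 0, 0]]
  ]
}}

```text
time: 6.8
tcp_pos: [0.575, 0.0053, 0.0737]
ee_rot: [-0.156, -3.133, 0.003]
force: [0.0, -0.2, -1.4]
opening: 0.0293
```

```bash
python3 m3.py b; python3 - <<'E'
import cv2,numpy as np
a=cv2.imread("pics/wrist_b.png"); b=cv2.imread("pics/side_b.png")[140:260,180:400]
cv2.imwrite("pics/comb_b.png",np.vstack([cv2.resize(a,(560,350)),cv2.resize(b,(450,245)).astype(np.uint8) if 0 else cv2.copyMakeBorder(cv2.resize(b,(450,245)),0,0,0,110,0)]))
E
```

```text
[ 2.910e-01  4.730e-01 -3.190e-01  1.000e-03 -7.840e-01 -1.962e+00] [0.57495852 0.00526554 0.07372214] 0.02931442867179508 [ 0.00824096 -0.17096297 -1.40410377] 6.8
toolz [-0.004 -0.002 -1.   ] y az 84.31238493295095
side wall 11 -0.017674918175914395
side wall 253 0.024102183672238642
side carton 861 [[-0.0729, -0.0209, -0.0231], [0.0274, 0.0151, 0.0041], [0.0761, 0.0248, 0.0575]]
face y=a x+b z+c [-0.00350954  0.08546129  0.01453087] 355
wrist wall 1132 -0.020662278848552762
wrist wall 1103 0.026922831361845586
wrist carton 16300 [[-0.0699, -0.0243, -0.0237], [0.0462, 0.0001, -0.0222], [0.0823, 0.0244, 0.0499]]
```

View pics/comb_b.png

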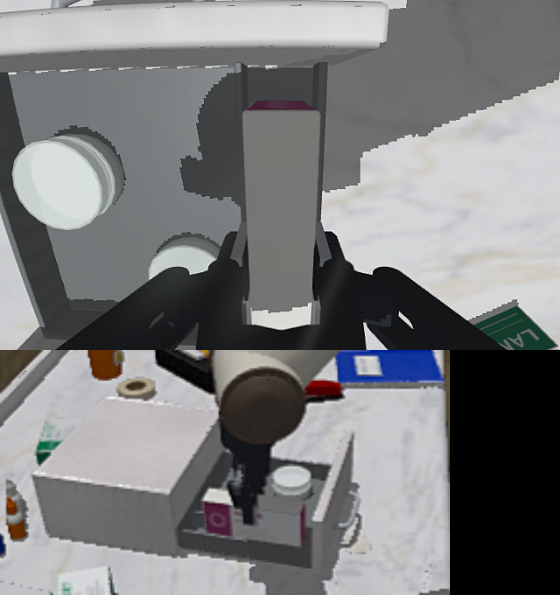

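>>> {"name": "send_rows", "arguments": {
  "steps": [
    [[0, 0, 0.12, 0, 0, 0, 0], [0, 0, 0.1, 0, 0, 0, 0], [0, 0, 0.06, 0, 0, 0, 0], [0, 0, 0, 0, 0, 0, 0]]
  ]
}}

```text
time: 7.4
tcp_pos: [0.576, 0.005, 0.0583]
ee_rot: [-0.156, -3.137, 0.003]
force: [0.0, 0.1, -2.2]
opening: 0.0297
```

>>> {"name": "send_rows", "arguments": {
  "steps": [
    [[0, 0, 0.02, 0, 0, 0, 0], [0, 0, 0.02, 0, 0, 0, 0], [0, 0, 0, 0, 0, 0, 0]]
  ]
}}

```text
time: 7.78
tcp_pos: [0.5762, 0.0051, 0.0562]
ee_rot: [0.156, 3.138, -0.002]
force: [-0.2, 0.2, -1.1]
opening: 0.0296
```

>>> {"name": "send_rows", "arguments": {
  "steps": [
    [[0, 0, 0.02, 0, 0, 0, 0], [0, 0, 0.01, 0, 0, 0, 0], [0, 0, 0.01, 0, 0, 0, 0], [0, 0, 0, 0, 0, 0, 0]]
  ]
}}

```text
time: 8.28
tcp_pos: [0.5775, 0.005, 0.0555]
ee_rot: [0.155, 3.135, -0.002]
force: [-1.1, -0.8, 6.5]
opening: 0.0294
```

>>> {"name": "send_rows", "arguments": {
  "steps": [
    [[0, 0, 0, 0, 0, 0, 0.4], [0, 0, 0, 0, 0, 0, 0.55], [0, 0, 0, 0, 0, 0, 0.65], [0, 0, 0, 0, 0, 0, 0.65], [0, 0, -0.2, 0, 0, 0, 0.65], [0, 0, -0.4, 0, 0, 0, 0.65], [0, 0, -0.9, 0, 0, 0, 0.65], [0, 0, -0.9, 0, 0, 0, 0.65]]
  ]
}}

```text
time: 9.28
tcp_pos: [0.5761, 0.0052, 0.2001]
ee_rot: [0.155, 3.137, -0.003]
force: [1.1, 0.5, -0.4]
opening: 0.0558
```

```bash
python3 - <<'E'
from h import *
s=robot.sense(); print(s["tcp_pos"],s["time"],s["force"],s["opening"])
im,d,P=cloud("wrist"); cv2.imwrite("pics/w4.png",im[...,::-1])
Q=P.reshape(-1,3);Q=Q[np.isfinite(Q[:,0])]
k=(Q[:,2]>.06)&(Q[:,2]<.085)&(Q[:,0]>.49)&(Q[:,0]<.66)&(np.abs(Q[:,1])<.05);A=Q[k]
print("carton top",np.percentile(A,[1,50,99],axis=0),cv2.minAreaRect(A[:,:2].astype(np.float32)))
k=(Q[:,2]>.037)&(Q[:,2]<.047)&(Q[:,0]>.5)&(Q[:,0]<.67)&(Q[:,1]>-.04)&(Q[:,1]<.05);A=Q[k];v=A[:,1]+.099*(A[:,0]-.6)
for lo,hi in((-.04,-.005),(.015,.05)):
    m=(v>lo)&(v<hi); print("wall",m.sum(),np.median(v[m]))
k=(Q[:,2]>.1)&(Q[:,2]<.109)&(Q[:,0]>.43)&(Q[:,0]<.52)&(Q[:,1]<.08);A=Q[k];print("front",len(A),np.percentile(A,[1,50,99],axis=0).round(4).tolist(),np.polyfit(A[:,1],A[:,0],1))
E
```

```text
[0.57613191 0.00520365 0.20005414] 9.275 [ 1.11496026  0.50172106 -0.37884384] 0.055757092472140356
carton top [[ 0.50813636 -0.01436438  0.07209445]
 [ 0.56865098  0.00498464  0.07607743]
 [ 0.64495053  0.02373349  0.07758514]] ((0.5775617361068726, 0.004355257377028465), (0.030563952401280403, 0.14088568091392517), 84.15465545654297)
wall 814 -0.020505824787134683
wall 1021 0.025903396915332857
front 8227 [[0.4546, -0.1806, 0.101], [0.4714, -0.0602, 0.1039], [0.4872, 0.0488, 0.1057]] [0.09933396 0.47743655]
```

View pics/w4.png

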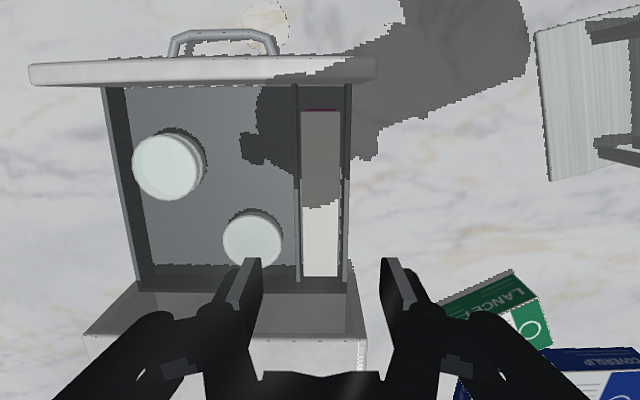

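Carton stands centred in the slot: its top is at z≈0.076 and it is within about 1 mm of mid-slot. The drawer front is at row 70, with the pull at (225,40). Next I move around in front of it with the fingers shut.

```bash
python3 - <<'E'
from h import *
D=DOWN(np.radians(84.35))
plan([.405,-.06,.2],D,g=0); plan([.405,-.06,.082],D,g=0,start=([.405,-.06,.2],D),n=3)
E
```

```text
rows 4 need 3.23
[0.702, -0.342, 0.026, 0.002, 0.029, 0.003, 0.0],
[0.702, -0.342, 0.029, 0.002, 0.029, 0.003, 0.0],
[0.702, -0.343, 0.032, 0.002, 0.029, 0.003, 0.0],
[0.701, -0.343, 0.035, 0.002, 0.029, 0.003, 0.0],
rows 3 need 2.03
[0.0, 0.0, 0.656, 0.0, 0.0, 0.0, 0.0],
[0.0, 0.0, 0.656, 0.0, 0.0, 0.0, 0.0],
[0.0, 0.0, 0.656, 0.0, 0.0, 0.0, 0.0],
```

>>> {"name": "send_rows", "arguments": {
  "steps": [
    [[0.7, -0.34, 0, 0, 0.03, 0, 0], [0.7, -0.34, 0, 0, 0.03, 0, 0], [0.7, -0.34, 0, 0, 0.03, 0, 0], [0.7, -0.34, 0, 0, 0.03, 0, 0], [0, 0, 0.65, 0, 0, 0, 0], [0, 0, 0.65, 0, 0, 0, 0], [0, 0, 0.65, 0, 0, 0, 0], [0, 0, 0, 0, 0, 0, 0]]
  ]
}}

```text
time: 10.32
tcp_pos: [0.3973, -0.0597, 0.0807]
ee_rot: [-0.155, -3.116, 0.003]
force: [0.2, 0.3, -0.3]
opening: -0.0
```

```bash
python3 - <<'E'
from h import *
s=robot.sense(); p=s["tcp_pos"]; Rm=R.from_rotvec(s["ee_rot"]).as_matrix(); print(p,s["opening"],s["force"],s["time"],Rm.round(3))
print("v",p[0]-.098*p[1])
E
```

```text
[ 0.39730185 -0.05968289  0.08068985] -4.928904892591918e-05 [ 0.23013685  0.2752903  -0.25089878] 10.325 [[-0.995  0.099 -0.022]
 [ 0.099  0.995 -0.001]
 [ 0.022 -0.003 -1.   ]]
v 0.4031507734146599
```

>>> {"name": "send_rows", "arguments": {
  "steps": [
    [[-0.35, 0, 0, 0, -0.15, 0, 0], [-0.3, 0, 0, 0, 0, 0, 0], [-0.15, 0, 0, 0, 0, 0, 0], [-0.1, 0, 0, 0, 0, 0, 0], [-0.1, 0, 0, 0, 0, 0, 0], [-0.13, 0, 0, 0, 0, 0, 0], [-0.16, 0, 0, 0, 0, 0, 0], [-0.2, 0, 0, 0, 0, 0, 0]]
  ]
}}

```text
time: 11.32
tcp_pos: [0.4884, -0.0683, 0.0819]
ee_rot: [0.156, 3.134, -0.003]
force: [-2.5, -1.4, 0.9]
opening: 0.0002
```

>>> {"name": "send_rows", "arguments": {
  "steps": [
    [[-0.2, 0, 0, 0, 0, 0, 0], [-0.2, 0, 0, 0, 0, 0, 0], [-0.2, 0, 0, 0, 0, 0, 0], [-0.2, 0, 0, 0, 0, 0, 0], [-0.2, 0, 0, 0, 0, 0, 0], [-0.2, 0, 0, 0, 0, 0, 0], [-0.2, 0, 0, 0, 0, 0, 0], [-0.2, 0, 0, 0, 0, 0, 0]]
  ]
}}

```text
time: 12.32
tcp_pos: [0.5843, -0.0775, 0.0822]
ee_rot: [0.155, 3.134, -0.002]
force: [-2.7, 0.4, -1.6]
opening: -0.0003
```

>>> {"name": "send_rows", "arguments": {
  "steps": [
    [[-0.2, 0, 0, 0, 0, 0, 0], [-0.18, 0, 0, 0, 0, 0, 0], [-0.15, 0, 0, 0, 0, 0, 0], [-0.1, 0, 0, 0, 0, 0, 0], [-0.08, 0, 0, 0, 0, 0, 0], [-0.05, 0, 0, 0, 0, 0, 0], [0, 0, 0, 0, 0, 0, 0]]
  ]
}}

```text
time: 13.2
tcp_pos: [0.6297, -0.0821, 0.0829]
ee_rot: [0.155, 3.132, -0.003]
force: [-0.1, 0.1, 0.1]
opening: 0.0003
```

>>> {"name": "send_rows", "arguments": {
  "steps": [
    [[-0.06, 0, 0, 0, 0, 0, 0], [-0.06, 0, 0, 0, 0, 0, 0], [-0.05, 0, 0, 0, 0, 0, 0], [-0.04, 0, 0, 0, 0, 0, 0], [0, 0, 0, 0, 0, 0, 0]]
  ]
}}

```text
time: 13.82
tcp_pos: [0.6421, -0.0834, 0.0827]
ee_rot: [0.155, 3.132, -0.003]
force: [0.3, 1.1, -0.3]
opening: 0.0002
```

>>> {"name": "send_rows", "arguments": {
  "steps": [
    [[-0.03, 0, 0, 0, 0, 0, 0], [-0.03, 0, 0, 0, 0, 0, 0], [-0.03, 0, 0, 0, 0, 0, 0]]
  ]
}}

```text
time: 14.2
tcp_pos: [0.6466, -0.0839, 0.0826]
ee_rot: [0.156, 3.134, -0.003]
force: [-4.7, 0.6, 2.9]
opening: -0.0002
```

>>> {"name": "send_rows", "arguments": {
  "steps": [
    [[-0.03, 0, 0, 0, 0, 0, 0], [-0.03, 0, 0, 0, 0, 0, 0]]
  ]
}}

```text
time: 14.45
tcp_pos: [0.6466, -0.084, 0.0825]
ee_rot: [-0.156, -3.133, 0.003]
force: [-13.1, 4.3, 10.9]
opening: -0.0004
```

>>> {"name": "send_rows", "arguments": {
  "steps": [
    [[0.1, 0, 0, 0, 0, 0, 0], [0.4, 0, 0, 0, 0, 0, 0], [0.8, 0, 0, 0, 0, 0, 0], [0.8, 0, -0.3, 0, 0, 0, 0], [0.6, 0, -0.9, 0, 0, 0, 0], [0, 0, -0.9, 0, 0, 0, 0], [0, -0.9, 0, 0, 0, 0, 0], [0, 0, 0, 0, 0, 0, 0]]
  ]
}}

```text
time: 15.45
tcp_pos: [0.4851, -0.1238, 0.2072]
ee_rot: [0.161, 3.129, -0.002]
force: [-0.1, 1.0, -0.9]
opening: -0.0004
```

```bash
python3 - <<'E'
from h import *
s=robot.sense(); print(s["tcp_pos"],s["time"])
for n in("side","wrist"):
    im,d,P=cloud(n); cv2.imwrite(f"pics/{n}_end.png",im[...,::-1])
    Q=P.reshape(-1,3);Q=Q[np.isfinite(Q[:,0])]
    v=Q[:,0]-.098*Q[:,1]
    k=(Q[:,2]>.095)&(Q[:,2]<.109)&(v>.63)&(v<.7)&(Q[:,1]<.04)&(Q[:,1]>-.2)
    print(n,"front top v",k.sum(),np.percentile(v[k],[1,50,99]) if k.any() else 0)
    k=(Q[:,2]>.112)&(Q[:,2]<.12)&(v>.6)&(v<.75)&(Q[:,1]<.03)&(Q[:,1]>-.2); print("cabinet front v",k.sum(),np.percentile(v[k],[.5,1,3]) if k.any() else 0)
E
```

```text
[ 0.48513871 -0.12376329  0.20716063] 15.45
side front top v 321 [0.66637606 0.67271506 0.69703356]
cabinet front v 877 [0.68409027 0.6844401  0.68550051]
wrist front top v 72 [0.66435208 0.66554154 0.66687931]
cabinet front v 0 0
```

View pics/side_end.png

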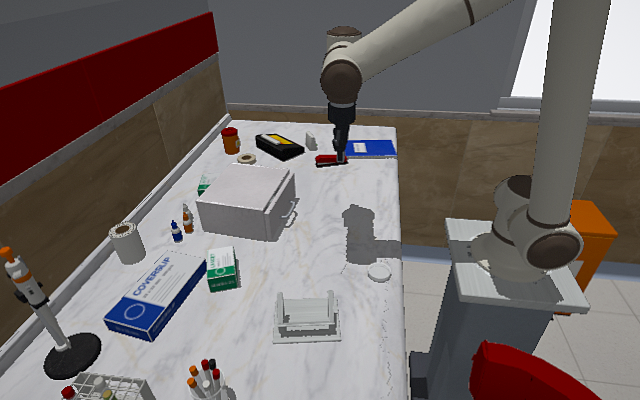

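The drawer is shut: its outer face is about 17.5 mm before the cabinet front, against 17 mm nominal. The bystanders are where they were, and the arm is clear.

```bash
python3 -c "
from station import robot
print(robot.sign_off())"
```

```text
the job is handed in; nothing more can be done
None
```

The flat carton is standing on its long edge in the slot, the drawer is shut, and I handed the job in at about 15.5 s of the 48 s allowed. No verdict came back from the hand-in.

- **Carton placement:** I gripped it over its upper edge, lifted it off the holder, turned it upright and lowered it until it touched the drawer floor (about 6.5 N). With the drawer still open, the wrist camera put its top 64–65 mm above the floor. It was within about 1 mm of mid-slot and aligned with the slot to under 1°.
- **Drawer:** I pushed it shut with closed fingers at about 0.1 m/s until it met the stop, with roughly 13 N on the tool. Afterwards the front's outer face was about 17.5–18 mm before the cabinet; 17 mm is fully shut.
- **Bystanders:** By eye in the last side picture, the stapler, squat carton and petri dish were where they started. I did not measure them.

**Limits of the checks:** The cameras disagreed by about 2–3 mm on where mid-slot lies. I went mainly by the wrist view, well within the 10 mm tolerance. The carton could not be seen once the drawer was shut, so I have not confirmed that it stayed in place during closing.

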